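# Reload the dosing unit and reset its tripped breaker

## Task

The dosing circuit has tripped because its filter cartridge is out: take the blue cartridge from the grey crate and seat it fully home, flat and square, in the dosing unit's pocket, and let go of it. Then reset the tripped breaker, the one whose lever stands half-way: push its lever fully off (red end), and then throw it fully on (green end). Leave the other two levers as they are and do not knock over or push away the bottles, the jar or the cup.

Things in the scene. Friction and masses are not known exactly. Their poses are not given: they have to be found in the camera images.
- cartridge_mid (a point): Centre, half-way up, of the blue cartridge's main block: 80 (x) x 44 (y) x 60 (z) mm, 0.2 kg. A yellow key rib, 22 mm wide and as tall as the block, sticks out 18 mm more at its +x end (x 40 to 58 mm). It stands z up on the crate's floor at first. Pinch it across the 44 mm by its upper 30 mm, to keep the fingers clear of the pocket's rim.
- pocket (a point): Centre of the pocket's floor, 20 mm above the table; the cartridge block's centre goes over it. The pocket is the cartridge's outline with 2 mm clearance: 84 x 48 mm, and on its +x side a slot for the key rib, 26 mm wide, to x = 60 mm. Flat rim 16 mm above the floor; on it a round orange lead-in bead up to 20 mm, above which 40 mm of a seated cartridge show. z up.
- dosing_unit: White dosing unit (fixed) that holds the pocket; origin on the table under the pocket's centre, axes as the pocket's. Its body spans x = -60 to 78 mm, y = +-46 mm, 36 mm high (40 at the bead); its blue pump block, 92 mm wide and 62 mm high (74 with the knobs), x = 78 to 128 mm.
- crate: Open grey crate (fixed), 240 (x) x 220 (y) x 60 mm high outside, walls and floor 5 mm. Origin: centre of its underside. In it stand the cartridge and, in its -x, +y corner, the dropper bottle.
- panel: Breaker panel (fixed): base plate 160 (x) x 220 (y) x 12 mm with three equal grey breakers in a row along y at 66 mm pitch, in any order; their tops, 104 x 60 mm, are 80 mm above the table. White barriers, 4 mm thick, 110 mm long, 98 mm high, flank each: lanes 62 mm wide. Origin: centre of the underside. x points from the red OFF stripes to the green ON stripes.
- lever_tripped (a joint): Lever with orange grip, 24 mm wide, 12 mm thick, 60 mm long from its hinge, which is 12 mm below the breaker's top. Value = lean: +0.6 fully ON, along panel +x, at its stop (green stripe); -0.6 fully OFF, along -x, at its stop (red); 0 upright. Stays where left; moves at about 3 N at the grip. This is the tripped one, near upright (half-way) at first.
- lever_on (a joint): Lever with orange grip, 24 mm wide, 12 mm thick, 60 mm long from its hinge, which is 12 mm below the breaker's top. Value = lean: +0.6 fully ON, along panel +x, at its stop (green stripe); -0.6 fully OFF, along -x, at its stop (red); 0 upright. Stays where left; moves at about 3 N at the grip. This one is on and must stay on.
- lever_off (a joint): Lever with orange grip, 24 mm wide, 12 mm thick, 60 mm long from its hinge, which is 12 mm below the breaker's top. Value = lean: +0.6 fully ON, along panel +x, at its stop (green stripe); -0.6 fully OFF, along -x, at its stop (red); 0 upright. Stays where left; moves at about 3 N at the grip. This one is switched off for maintenance and must stay off.
- pivot_tripped (a point): The tripped breaker. Point on that lever's hinge axis, 12 mm below the breaker's top face, midway across its width; axes are the panel's (x towards ON, y along the row, z up).
- pivot_on (a point): The breaker that is on. Point on that lever's hinge axis, 12 mm below the breaker's top face, midway across its width; axes are the panel's (x towards ON, y along the row, z up).
- pivot_off (a point): The breaker that is off. Point on that lever's hinge axis, 12 mm below the breaker's top face, midway across its width; axes are the panel's (x towards ON, y along the row, z up).
- tip_tripped (a point): Middle of the top end of the tripped lever, 60 mm from its hinge; z along the lever.
- nutrient_bottle_mid (a point): Middle of a loose standing green bottle, 56 mm across, 170 mm high.
- jar_mid (a point): Middle of a loose standing amber jar, 70 mm across, 90 mm high.
- cup_mid (a point): Middle of a loose standing black cup, 72 mm across, 80 mm high.
- dropper_mid (a point): Middle of a loose little amber dropper bottle with a white cap, 36 mm across, 65 mm high, standing in the crate.

How it is judged:
On the way, in this order (a step that is already met when the one before it is completed fails the run):
1. the cartridge is seated flat in the pocket and let go (horizontal distance between cartridge_mid and pocket below 0.004 m and z of cartridge_mid in the frame of pocket below 0.0325 m and angle between cartridge_mid's own z axis and vertical below 0.05 rad and angle between the x axis of cartridge_mid and the x axis of pocket, either way round below 0.07 rad and contact force between the fingers and cartridge below 0.1 N), for 0.2 s.
2. the tripped lever is pushed fully off, the cartridge still seated (horizontal distance between cartridge_mid and pocket below 0.004 m and z of cartridge_mid in the frame of pocket below 0.0325 m and angle between cartridge_mid's own z axis and vertical below 0.05 rad and angle between the x axis of cartridge_mid and the x axis of pocket, either way round below 0.07 rad and value of joint lever_tripped below -0.52 rad), for 0.1 s.
3. the tripped lever is thrown fully on (value of joint lever_tripped above 0.52 rad), for 0.1 s.
At the end, for the whole second after the job is handed in: Cartridge at rest in the pocket: centre within 4 mm in plan, underside within 2.5 mm of the floor, upright within 0.05 and square within 0.07 rad; reset lever past +0.52 rad; on lever above +0.45, off lever below -0.45; bottles, jar and cup upright (0.15 rad), within 30 mm of their starts (horizontal distance between cartridge_mid and pocket below 0.004 m and z of cartridge_mid in the frame of pocket below 0.0325 m and angle between cartridge_mid's own z axis and vertical below 0.05 rad and angle between the x axis of cartridge_mid and the x axis of pocket, either way round below 0.07 rad and value of joint lever_tripped above 0.52 rad and value of joint lever_on above 0.45 rad and value of joint lever_off below -0.45 rad and linear speed of cartridge below 0.02 m/s and angle between each of nutrient_bottle_mid, jar_mid, cup_mid, dropper_mid's own z axis and vertical below 0.15 rad and distance of each of nutrient_bottle_mid, jar_mid, cup_mid, dropper_mid from where it was at the start of the episode below 0.03 m); the robot touches nothing.
It fails at once if one of the other two levers is moved from its end (value of joint lever_on below 0.45 rad or value of joint lever_off above -0.45 rad).
It fails at once if the nutrient bottle is tipped or shifted by 30 mm (angle between nutrient_bottle_mid's own z axis and vertical above 0.3 rad or distance of nutrient_bottle_mid from where it was at the start of the episode above 0.03 m).
It fails at once if the jar is tipped or shifted by 30 mm (angle between jar_mid's own z axis and vertical above 0.3 rad or distance of jar_mid from where it was at the start of the episode above 0.03 m).
It fails at once if the cup is tipped or shifted by 30 mm (angle between cup_mid's own z axis and vertical above 0.3 rad or distance of cup_mid from where it was at the start of the episode above 0.03 m).
It fails at once if the dropper is tipped or shifted by 30 mm (angle between dropper_mid's own z axis and vertical above 0.3 rad or distance of dropper_mid from where it was at the start of the episode above 0.03 m).
It also fails if it takes over 61 s, if anything falls off the work surface, if the arm or the gripper's body presses on something with over 40 N, if the wrist force passes 120 N, or if a joint passes its speed limit or range.

## Robot

A 7-joint arm with a two-finger parallel gripper is mounted at the origin on the work surface. World frame = base frame: x ahead of the robot, y to its left, z up, the work surface at z = 0. Lengths are in m, angles in rad, forces in N, time in s.
With the tool pointing down it reaches from about 0.4 to 0.85 m from the base axis. Payload 10.4 kg.
Tool frame: the origin (TCP) lies on the centre line of the jaws, within the pads' length; the fingertips stand nose_length ahead of it and the grasp point (between the pads) lies 8 mm behind it (nose_length is the distance from the TCP to the fingertips, in m); z points along the fingers, y is the direction in which the jaws open and shut (so a half turn about z gives the same grasp; the last joint's range is limited). The gripper opens to 85 mm and grips with 20 to 120 N. Pads are 22 mm wide; open, the fingers measure 114 mm over their backs; the gripper's body (76 mm by 85 mm) begins 54 mm behind the grasp point. The pads swing forward as they close: fully open they stand 13 mm farther back than shut.
Start: joints at [1.247, 0.332, -0.065, 1.46, 0.022, 1.35, -0.088], TCP at [0.185, -0.597, 0.242] pointing down, gripper open.
Joint ranges: [-2.6, 2.6], [-0.5, 2.12], [-1.47, 1.34], [0.16, 2.42], [-1.27, 4.41], [0.06, 2.06], [-2.6, 2.6]. Speed limits (rad/s): [2.22, 2.22, 2.79, 2.79, 3.14, 3.14, 3.14].

## Interface

Orientations are given as a unit quaternion [x, y, z, w].
In Python, from bench import * gives the robot as it stands.
- The arm moves only by the shell command python3 -m handwheel 'ROWS' [FORCE]. ROWS is JSON, one flat list of numbers, 7 for each row, row after row: the shift along the tool's x, y, z in m, then the turn, a rotation vector about the tool's x, y, z in degrees, then the opening, from -1 (shut) to 1 (fully open), so that 0 is half open. In form: [x, y, z, wx, wy, wz, fingers, x, y, z, wx, wy, wz, fingers, ...]. A call has 1 to 20 rows; each row is the pose to reach, as a shift and turn from the pose measured when the call began, along the tool's axes at that moment; what a row does not reach only later rows make up. A row lasts 1/10 s, in which the tool goes at most 50 mm and 8.59 degrees, less where a joint would pass 70% of its speed; a pose out of reach is approached as far as the arm can. A call with a gripper value outside its range is refused whole. The fingers move at their own pace and stop on an object; FORCE is the grip in N (left out, the last holds). Time passes only in rows, so rows that repeat a pose let the fingers close. It gives the time, the measured TCP pose, the force and the opening at its end, in the units of the state.
- state(): the state, without advancing time (a new reading comes with each control period).
- grab_frame(name): name is "side" or "top"; returns a dict with "img" (384x512x3 uint8, red, green, blue), "range_z" (384x512 float32, m along the optical axis (not along the pixel's ray), 0 where there is no reading), "K" (3x3 intrinsics, pixels), "dist_coeffs" ([k1, k2, p1, p2, k3] as OpenCV has them; the pictures are not rectified), "pose" (4x4, takes a point from camera to world coordinates). Camera axes: x right, y down, z forward; pixel columns grow to the right and rows downward; lengths in m; the calibration is good to about 2 mm. A picture is of the moment at which its call begins.
- job_done(): hands the job in, once; it reports no verdict.
Trained networks look in a picture, given as the dict that the camera call returned (one of the last four; its "shot" number tells which), for a name from the list of things; names that differ only in an ending like _2 or _b are one class to them, and where a whole thing is asked for, a point or a joint stands for the part that bears it (a point fixed in the world has none). Each returns a list of dicts, best first, with "score" (0 to 1); they miss things now and then, are a little off and sometimes report something else, mostly with a low value. They report only what shows in the picture. A call takes as long as a camera call.
- search_frame(name, picture): "at" ([x, y, z] in m, in world coordinates, good to about 4 mm: the middle of the surface that is visible of it).
- pinpoint(name, picture): "at" ([x, y, z] in m, in world coordinates, good to about 4 mm: a listed point, or the origin of a listed thing).
The state is a dict: "time_s": time; "q": joint angles; "qd": joint speeds; "joint_torque": joint torques, N m; "tcp_pos": TCP position; "eef_rot": TCP orientation; "contact_force": force on the tool from outside, world axes, zero at the start; "ft_torque": the same for the moment, N m; "finger_gap": opening from 0.0 (shut) to 1.0 (fully open).
Only numpy, scipy, OpenCV 4.12 (cv2) and the standard library are available. Lean on these libraries where they do the work, as an engineer would, in place of code of your own. Each camera call takes 0.05 s, during which the arm holds its last target.

## Working session

There is one attempt and no reset: what is moved stays moved. The work goes in short steps, Python scripts to look and compute and a shell command to move; the robot and the scene stay as the last step left them, time stands still between calls to the robot, and variables do not carry over. Pictures are saved under pics/ and viewed, and the job is handed in when it is done.

```bash
ls; mkdir -p pics
python3 - <<'E'
from bench import *
import cv2, numpy as np
s=state()
for k in s: print(k,s[k])
for n in("side","top"):
    f=grab_frame(n)
    cv2.imwrite(f"pics/{n}0.png",f["img"][:,:,::-1])
    np.savez(f"{n}0.npz",**{k:v for k,v in f.items() if k in("img","range_z","K","dist_coeffs","pose")})
    print(n,f["K"].tolist(),f["dist_coeffs"],f["pose"].tolist(),f["shot"])
    for t in["cartridge_mid","pocket","dosing_unit","crate","panel","pivot_tripped","pivot_on","pivot_off","tip_tripped","nutrient_bottle_mid","jar_mid","cup_mid","dropper_mid"]:
        r=pinpoint(t,f)
        print(t,[(np.round(x["at"],4).tolist(),round(x["score"],2)) for x in r[:2]])
try: print(nose_length)
except Exception as e: print(e)
import bench; print([x for x in dir(bench) if x[0]!='_'])
E
```

```text
pics
time_s 0.0
q [ 1.24735318  0.33285065 -0.064724    1.46098146  0.02158726  1.34989785
 -0.08854076]
qd [ 2.90347791e-04 -5.62917444e-04  1.21051253e-04  2.66257344e-04
  5.74565144e-04 -1.32692130e-03  5.16523541e-05]
joint_torque [-4.69215945e-05 -6.25453091e+01  4.91329946e-02 -3.91603553e+01
  1.61587849e-02  1.00898783e-02  3.39737778e-05]
tcp_pos [ 0.18510362 -0.59656482  0.24151007]
eef_rot [ 9.88707662e-01  1.49855395e-01 -1.32128702e-04 -7.08901964e-04]
contact_force [-0.28367923  0.16121337 -0.7003434 ]
ft_torque [-0.04138359 -0.01386639  0.0281545 ]
finger_gap 1.0049906661285453
side [[379.97612077514964, 0.0, 260.93225498356907], [0.0, 379.97612077514964, 196.98733111531504], [0.0, 0.0, 1.0]] [-0.12155977  0.          0.          0.          0.        ] [[-0.7865261933698102, -0.3346621618321091, 0.5190161698647309, 0.0408537399224539], [-0.6175563452358779, 0.42737320261404693, -0.660285018871637, 0.6514385603248424], [-0.000841190882629205, -0.8398531914122088, -0.5428129597500662, 0.6414184591905763], [0.0, 0.0, 0.0, 1.0]] 1
cartridge_mid [([0.5106, 0.3272, 0.0347]
[... 1229 characters left out ...]
.97), ([0.5952, -0.0242, 0.0674], 0.37)]
crate []
panel [([0.5886, -0.0201, -0.0011], 0.97), ([0.6944, -0.3267, 0.0469], 0.2)]
pivot_tripped [([0.5984, 0.0473, 0.069], 0.65)]
pivot_on [([0.5912, -0.0219, 0.0663], 0.66), ([0.583, -0.09, 0.0655], 0.65)]
pivot_off [([0.5836, -0.0887, 0.0675], 0.86)]
tip_tripped [([0.6002, 0.0486, 0.0689], 0.61), ([0.6058, 0.0469, 0.1253], 0.59)]
nutrient_bottle_mid [([0.3629, 0.1048, 0.0873], 0.65), ([0.6943, -0.3252, 0.0484], 0.5)]
jar_mid [([0.6957, -0.3243, 0.0471], 0.58)]
cup_mid [([0.7265, 0.2826, 0.0362], 0.77)]
dropper_mid [([0.4051, 0.4324, 0.038], 0.67)]
0.011
['MotionError', 'grab_frame', 'job_done', 'nose_length', 'pinpoint', 'search_frame', 'state']
```

View pics/top0.png

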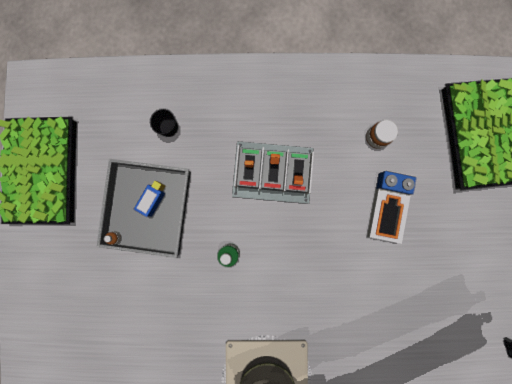

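View pics/side0.png

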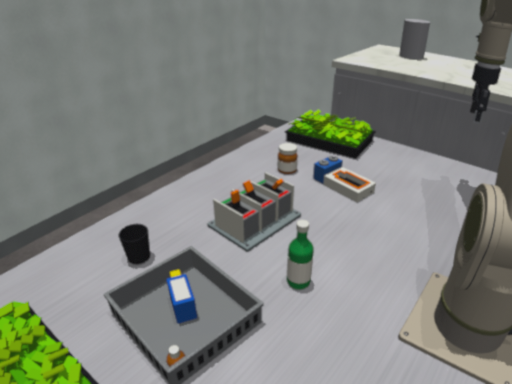

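The top picture shows the cartridge at about px (148,200) with its yellow rib at (156,185). The pocket is at (390,217) with its slot at (394,196). The tripped lever is in the left lane at (249,168), and the jar stands just above and left of the pump block. Next I'll measure the yaws.

```bash
cat > h.py <<'E'
import cv2,numpy as np
def cloud(f):
    h,w=f["range_z"].shape
    u,v=np.meshgrid(np.arange(w),np.arange(h))
    p=np.stack([u,v],-1).reshape(-1,1,2).astype(np.float64)
    n=cv2.undistortPoints(p,f["K"],f["dist_coeffs"]).reshape(h,w,2)
    z=f["range_z"]
    P=np.stack([n[...,0]*z,n[...,1]*z,z],-1)
    T=f["pose"]; return P@T[:3,:3].T+T[:3,3], n
def onplane(f,n,z0):
    T=f["pose"]; d=np.concatenate([n,np.ones(n.shape[:-1]+(1,))],-1)@T[:3,:3].T
    s=(z0-T[2,3])/d[...,2]
    return T[:3,3]+d*s[...,None]
E
python3 - <<'E'
from h import *
for nm in("top","side"):
    f=dict(np.load(nm+"0.npz")); W,n=cloud(f); hsv=cv2.cvtColor(f["img"],cv2.COLOR_RGB2HSV).astype(int)
    H,S,V=hsv[...,0],hsv[...,1],hsv[...,2]
    def rect(m,z,name):
        Q=onplane(f,n,z)[m][:,:2] if z else W[m][:,:2]
        r=cv2.minAreaRect((Q*1000).astype(np.float32)); print(nm,name,m.sum(),np.round(r[0],1),np.round(r[1],1),round(r[2],1),"mean",np.round(W[m].mean(0),4)); return Q
    near=lambda x,y,r:(np.hypot(W[...,0]-x,W[...,1]-y)<r)
    C=near(.51,.325,.08)
    m=C&(W[...,2]>.057)&(W[...,2]<.08); rect(m,None,"cart top all(cloud)"); 
    m2=m&(H>95)&(H<130)&(S>60)|m&(S<60); rect(m2,.065,"cart blue/white top plane")
    y=C&(H>20)&(H<35)&(S>120)&(W[...,2]>.05); rect(y,.065,"yellow")
    if m2.sum() and y.sum():
        a=onplane(f,n,.065); d=a[y].mean(0)-a[m2].mean(0); print("yaw",np.degrees(np.arctan2(d[1],d[0])), np.linalg.norm(d))
    D=near(.456,-.345,.10)
    o=D&(H>3)&(H<18)&(S>130)&(W[...,2]>.02)&(W[...,2]<.06); rect(o,.038,"orange bead")
    b=near(.55,-.35,.1)&(H>95)&(H<130)&(S>80)&(W[...,2]>.055); rect(b,.062,"pump top")
    wt=D&(S<40)&(W[...,2]>.028)&(W[...,2]<.045); rect(wt,.036,"white rim")
    for k,(x,yy) in dict(jar=(.695,-.324),cup=(.7255,.28),nut=(.363,.103),drop=(.405,.434)).items():
        q=near(x,yy,.06)&(W[...,2]>(.02 if k!='drop' else .03)); print(k,np.round(W[q].min(0),3),np.round(W[q].max(0),3))
    big=cv2.resize(f["img"],None,fx=4,fy=4,interpolation=cv2.INTER_CUBIC)
    if nm=="top":
        cv2.imwrite("pics/t_cart.png",big[4*150:4*260,4*90:4*200,::-1]); cv2.imwrite("pics/t_pock.png",big[4*110:4*250,4*340:4*440,::-1]); cv2.imwrite("pics/t_pan.png",big[4*130:4*210,4*220:4*330,::-1])
E
```

```text
top cart top all(cloud) 538 [516.5 319.7] [46.1 98.8] 60.7 mean [0.5132 0.3209 0.0643]
top cart blue/white top plane 478 [508.2 323.1] [46.3 81. ] 59.3 mean [0.5085 0.3236 0.0644]
top yellow 60 [551. 298.] [24.9 18.3] 63.6 mean [0.5514 0.2983 0.0634]
yaw -30.88287407462864 0.0498945090614913
top orange bead 318 [ 464.1 -346. ] [ 61.8 115.4] 78.3 mean [ 0.4622 -0.3455  0.039 ]
top pump top 366 [ 555.7 -363.3] [91.7 49.8] 78.1 mean [ 0.5556 -0.3608  0.0618]
top white rim 729 [ 464.9 -345.3] [ 94.9 138.3] 78.1 mean [ 0.4685 -0.3449  0.036 ]
jar [ 0.659 -0.356  0.02 ] [ 0.724 -0.289  0.096]
cup [0.691 0.246 0.02 ] [0.759 0.316 0.085]
nut [0.337 0.074 0.024] [0.39  0.128 0.174]
drop [0.373 0.38  0.03 ] [0.461 0.466 0.073]
side cart top all(cloud) 688 [517.7 320.8] [ 43.2 100.4] 59.2 mean [0.5099 0.3263 0.0643]
side cart blue/white top plane 633 [507.  327.5] [43.1 86.2] 59.1 mean [0.5062 0.3285 0.0644]
side yellow 51 [551.9 301.4] [20.2 16. ] 59.4 mean [0.5535 0.3006 0.0634]
yaw -30.38017924128502 0.05378197700325067
side orange bead 116 [ 462.3 -343. ] [ 59.1 112.1] 78.5 mean [ 0.4619 -0.3466  0.036 ]
side pump top 133 [ 550.2 -354.3] [93.8 52. ] 77.9 mean [ 0.5488 -0.352   0.0593]
side white rim 312 [ 463.8 -338.4] [102.7 147.9] 78.2 mean [ 0.4648 -0.3304  0.0327]
jar [ 0.658 -0.352  0.02 ] [ 0.722 -0.285  0.09 ]
cup [0.69  0.245 0.02 ] [0.761 0.318 0.081]
nut [0.335 0.083 0.02 ] [0.389 0.132 0.172]
drop [0.373 0.381 0.03 ] [0.462 0.467 0.073]
```

```bash
cat > d.py <<'E'
# usage: d.py x y z headingdeg : shift/turn from the present tool pose to tool-down pose with tool x at heading
import sys,numpy as np
from scipy.spatial.transform import Rotation as R
from bench import state
def calc(x,y,z,h):
    s=state(); r=R.from_quat(s["eef_rot"]); p=np.array(s["tcp_pos"])
    a=np.radians(h); T=R.from_matrix(np.array([[np.cos(a),np.sin(a),0],[np.sin(a),-np.cos(a),0],[0,0,-1.]]))
    d=r.inv().apply(np.array([x,y,z])-p); w=(r.inv()*T).as_rotvec(degrees=True)
    print("shift",np.round(d,4),"turn",np.round(w,2)," dist",np.round(np.linalg.norm(d),3))
if __name__=="__main__":
    s=state(); m=R.from_quat(s["eef_rot"]).as_matrix()
    print("t",round(s["time_s"],2),"tcp",np.round(s["tcp_pos"],4),"head",round(np.degrees(np.arctan2(m[1,0],m[0,0])),2),"z",np.round(m[:,2],4),"F",np.round(s["contact_force"],1),"gap",round(s["finger_gap"],3),"q",np.round(s["q"],2))
    a=list(map(float,sys.argv[1:])); 
    while a: calc(*a[:4]); a=a[4:]
E
python3 d.py 0.52 -0.05 0.33 80
```

```text
t 1.4 tcp [ 0.1852 -0.5969  0.2423] head 17.23 z [ 0.e+00 -1.e-04 -1.e+00] F [ 0.7 -0.4 -0.6] gap 0.999 q [ 1.25  0.33 -0.06  1.46  0.02  1.35 -0.09]
shift [ 0.4818 -0.4232 -0.0877] turn [  0.     0.   -62.77]  dist 0.647
```

View pics/t_pock.png

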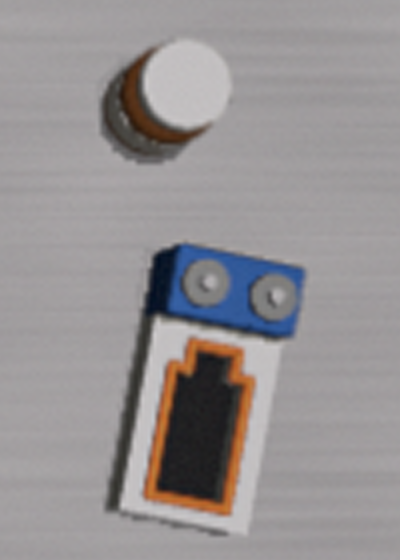

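View pics/t_pan.png

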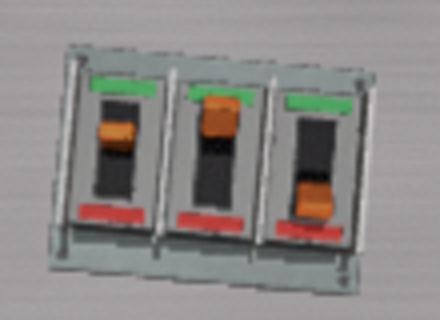

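```bash
python3 -m handwheel '[0.12,-0.1,-0.088,0,0,-20,1, 0.24,-0.21,-0.088,0,0,-40,1, 0.482,-0.423,-0.088,0,0,-63,1, 0.482,-0.423,-0.088,0,0,-63,1, 0.482,-0.423,-0.088,0,0,-63,1, 0.482,-0.423,-0.088,0,0,-63,1, 0.482,-0.423,-0.088,0,0,-63,1, 0.482,-0.423,-0.088,0,0,-63,1, 0.482,-0.423,-0.088,0,0,-63,1, 0.482,-0.423,-0.088,0,0,-63,1, 0.482,-0.423,-0.088,0,0,-63,1, 0.482,-0.423,-0.088,0,0,-63,1, 0.482,-0.423,-0.088,0,0,-63,1, 0.482,-0.423,-0.088,0,0,-63,1, 0.482,-0.423,-0.088,0,0,-63,1]'; python3 d.py 0.509 0.324 0.15 149.7
```

```text
time_s: 2.9
tcp_pos: [0.5205, -0.0489, 0.3303]
eef_rot: [0.764, 0.645, 0.0, -0.0]
contact_force: [-0.3, -1.2, -0.3]
finger_gap: 0.997
t 2.9 tcp [ 0.5205 -0.0489  0.3303] head 80.4 z [-0.e+00  4.e-04 -1.e+00] F [-0.3 -1.2 -0.3] gap 0.997 q [ 0.65  0.13 -0.7   1.55  0.08  1.49 -0.22]
shift [ 0.3657 -0.0736  0.1804] turn [ 1.00e-02 -2.00e-02 -6.93e+01]  dist 0.414
```

```bash
python3 -m handwheel '[0.15,-0.03,0,0,0,-28,1, 0.366,-0.074,0.03,0,0,-69.3,1, 0.366,-0.074,0.05,0,0,-69.3,1, 0.366,-0.074,0.08,0,0,-69.3,1, 0.366,-0.074,0.12,0,0,-69.3,1, 0.366,-0.074,0.16,0,0,-69.3,1, 0.366,-0.074,0.18,0,0,-69.3,1, 0.366,-0.074,0.18,0,0,-69.3,1, 0.366,-0.074,0.18,0,0,-69.3,1, 0.366,-0.074,0.18,0,0,-69.3,1, 0.366,-0.074,0.18,0,0,-69.3,1]'; python3 d.py 0.509 0.324 0.048 149.7;python3 - <<'E'
from bench import *
import cv2
for n in("top","side"):
    f=grab_frame(n); cv2.imwrite(f"pics/{n}1.png",f["img"][:,:,::-1])
    print(n,[(x["at"],x["score"]) for x in pinpoint("cartridge_mid",f)])
E
```

```text
time_s: 4.0
tcp_pos: [0.509, 0.323, 0.1498]
eef_rot: [0.262, 0.965, -0.001, -0.0]
contact_force: [0.7, -0.1, 1.2]
finger_gap: 0.997
t 4.0 tcp [0.509  0.323  0.1498] head 149.63 z [-0.001 -0.001 -1.   ] F [ 0.7 -0.1  1.2] gap 0.997 q [ 0.08  0.53 -0.95  1.6   0.45  1.25  0.09]
shift [0.0005 0.001  0.1018] turn [-0.08 -0.02 -0.07]  dist 0.102
top [([0.5141, 0.3261, 0.0324], 0.73)]
side [([0.5085, 0.3278, 0.0367], 0.73), ([0.6929, -0.322, 0.0397], 0.19)]
```

```bash
python3 -m handwheel '[0,0.001,0.045,0,0,0,1, 0,0.001,0.08,0,0,0,1, 0,0.001,0.102,0,0,0,1, 0,0.001,0.102,0,0,0,1, 0,0.001,0.102,0,0,0,-0.3, 0,0.001,0.102,0,0,0,-0.3, 0,0.001,0.102,0,0,0,-0.3, 0,0.001,0.102,0,0,0,-0.3, 0,0.001,0.102,0,0,0,-0.3, 0,0.001,0.102,0,0,0,-0.3, 0,0.001,0.102,0,0,0,-0.3]' 40; python3 d.py 0.509 0.324 0.048 149.7
```

```text
time_s: 5.3
tcp_pos: [0.5117, 0.3244, 0.0515]
eef_rot: [0.263, 0.965, 0.001, 0.002]
contact_force: [-0.5, -0.6, 7.0]
finger_gap: 0.509
t 5.3 tcp [0.5117 0.3244 0.0515] head 149.53 z [ 0.0048  0.0011 -1.    ] F [-0.5 -0.6  7. ] gap 0.509 q [ 0.03  0.64 -0.88  1.68  0.55  1.09  0.02]
shift [ 0.0022 -0.0017  0.0034] turn [ 0.19  0.2  -0.17]  dist 0.004
```

```bash
python3 -m handwheel '[0,0,-0.03,0,0,0,-0.3, 0,0,-0.08,0,0,0,-0.3, 0,0,-0.12,0,0,0,-0.3, 0,0,-0.16,0,0,0,-0.3, 0,0,-0.2,0,0,0,-0.3, 0,0,-0.2,0,0,0,-0.3, 0,0,-0.2,0,0,0,-0.3]'; python3 d.py 0.55 0.0 0.25 90 0.4555 -0.3438 0.2 168.1;python3 - <<'E'
from bench import *
import cv2
for n in("top","side"):
    f=grab_frame(n); cv2.imwrite(f"pics/{n}2.png",f["img"][:,:,::-1])
    print(n,[(x["at"],x["score"]) for x in pinpoint("cartridge_mid",f)])
E
```

```text
time_s: 6.0
tcp_pos: [0.5109, 0.3243, 0.2522]
eef_rot: [0.263, 0.965, 0.002, 0.003]
contact_force: [-0.9, 0.4, -3.3]
finger_gap: 0.508
t 6.0 tcp [0.5109 0.3243 0.2522] head 149.52 z [ 0.0064  0.0014 -1.    ] F [-0.9  0.4 -3.3] gap 0.508 q [ 0.1   0.45 -1.    1.47  0.38  1.42  0.14]
shift [-0.1982 -0.2596  0.002 ] turn [ 0.38  0.12 59.52]  dist 0.327
shift [-0.2909 -0.6041  0.0509] turn [  0.21   0.31 -18.58]  dist 0.672
top [([0.5084, 0.3261, 0.235], 0.55)]
side [([0.5113, 0.3271, 0.2323], 0.64)]
```

View pics/side2.png

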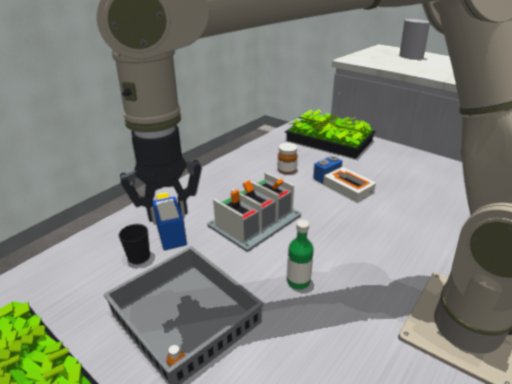

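```bash
python3 -m handwheel '[-0.02,-0.05,0,0,0,0,-0.3, -0.291,-0.604,0,0.2,0.3,-18.6,-0.3, -0.291,-0.604,0,0.2,0.3,-18.6,-0.3, -0.291,-0.604,0,0.2,0.3,-18.6,-0.3, -0.291,-0.604,0,0.2,0.3,-18.6,-0.3, -0.291,-0.604,0,0.2,0.3,-18.6,-0.3, -0.291,-0.604,0,0.2,0.3,-18.6,-0.3, -0.291,-0.604,0,0.2,0.3,-18.6,-0.3, -0.291,-0.604,0,0.2,0.3,-18.6,-0.3, -0.291,-0.604,0,0.2,0.3,-18.6,-0.3, -0.291,-0.604,0,0.2,0.3,-18.6,-0.3, -0.291,-0.604,0,0.2,0.3,-18.6,-0.3, -0.291,-0.604,0.05,0.2,0.3,-18.6,-0.3, -0.291,-0.604,0.05,0.2,0.3,-18.6,-0.3, -0.291,-0.604,0.05,0.2,0.3,-18.6,-0.3, -0.291,-0.604,0.05,0.2,0.3,-18.6,-0.3]'; python3 d.py 0.4555 -0.3438 0.2 168.1
```

```text
time_s: 7.8
tcp_pos: [0.4539, -0.3449, 0.198]
eef_rot: [0.104, 0.995, 0.0, -0.003]
contact_force: [1.9, 0.5, -2.0]
finger_gap: 0.51
t 7.8 tcp [ 0.4539 -0.3449  0.198 ] head 168.03 z [-0.0054  0.0015 -1.    ] F [ 1.9  0.5 -2. ] gap 0.51 q [ 1.21  0.34 -0.77  1.63  0.25  1.27  1.75]
shift [-0.0013  0.0014 -0.002 ] turn [ 0.02 -0.32 -0.07]  dist 0.003
```

Run:
```python
from bench import *
from h import *
for n in("top","side"):
    f=grab_frame(n); 
    np.savez(f"{n}3.npz",**{k:v for k,v in f.items() if k in("img","range_z","K","dist_coeffs","pose")})
    print(n,[(x["at"],x["score"]) for x in pinpoint("cartridge_mid",f)],[(x["at"],x["score"]) for x in pinpoint("pocket",f)])
    im=cv2.resize(f["img"],None,fx=4,fy=4,interpolation=cv2.INTER_CUBIC)[:,:,::-1]
    c=im[4*150:4*270,4*320:4*440] if n=="top" else im[4*60:4*210,4*280:4*440]
    cv2.imwrite(f"pics/{n}3.png",c)
```

```text
top [([0.4527, -0.3459, 0.1793], 0.68)] [([0.4576, -0.3445, 0.0177], 0.75)]
side [([0.4539, -0.3389, 0.1819], 0.62)] [([0.4527, -0.3436, 0.0206], 0.95)]
```

View pics/top3.png

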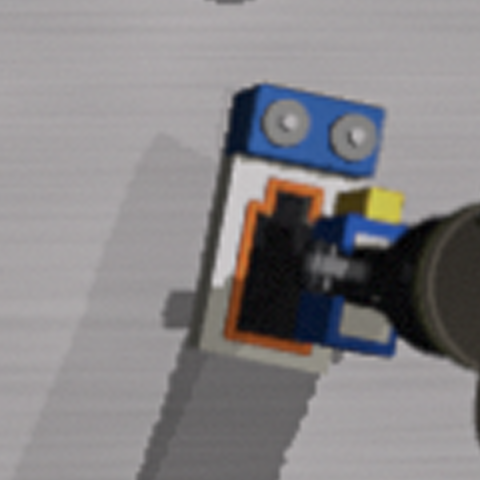

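View pics/side3.png

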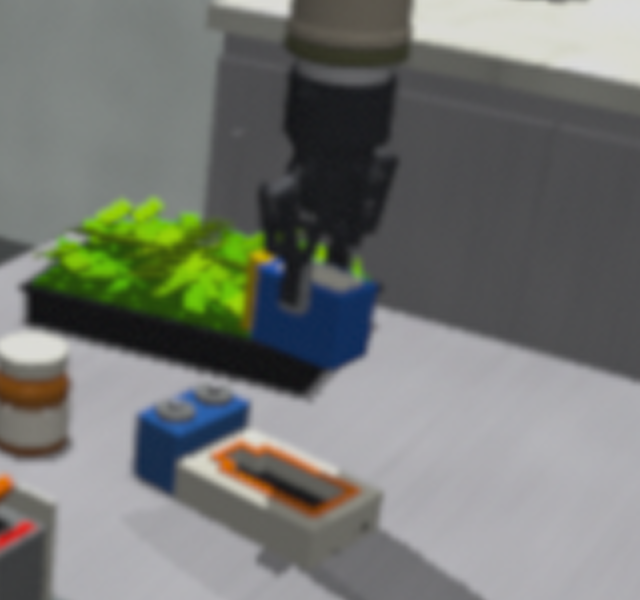

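```bash
cat > meas.py <<'E'
from h import *
import sys
def go(nm,ztop,tcp,head,fl):
    f=dict(np.load(fl)); W,n=cloud(f); hsv=cv2.cvtColor(f["img"],cv2.COLOR_RGB2HSV).astype(int)
    H,S,V=hsv[...,0],hsv[...,1],hsv[...,2]
    a=np.radians(head-180); ex=np.array([np.cos(a),np.sin(a)]); ey=np.array([-ex[1],ex[0]])
    near=np.hypot(W[...,0]-tcp[0],W[...,1]-tcp[1])<.09
    bl=(H>95)&(H<130)&(S>120); ye=(H>20)&(H<35)&(S>120)
    m=near&(bl|ye)&(W[...,2]>ztop-.075)&(W[...,2]<ztop+.015)
    P=W[m]; print(nm,m.sum(),"z pct",np.round(np.percentile(P[:,2],[1,10,50,90,99]),4))
    loc=np.stack([(P[:,:2]-tcp[:2])@ex,(P[:,:2]-tcp[:2])@ey],1)
    print(" all x",np.round(np.percentile(loc[:,0],[0,1,3,50,97,99,100])*1e3,1)," y",np.round(np.percentile(loc[:,1],[0,1,3,50,97,99,100])*1e3,1))
    y=ye[m]; l=loc[y]; 
    print(" yel x",np.round(np.percentile(l[:,0],[0,2,50,98,100])*1e3,1)," y",np.round(np.percentile(l[:,1],[0,2,50,98,100])*1e3,1))
    t=P[:,2]>ztop-.005; l=loc[t&~y]
    print(" bluetop x",np.round(np.percentile(l[:,0],[0,2,50,98,100])*1e3,1)," y",np.round(np.percentile(l[:,1],[0,2,50,98,100])*1e3,1))
if __name__=="__main__":
    tcp=np.array(list(map(float,sys.argv[2:5]))); h=float(sys.argv[5])
    for nm in("top","side"): go(nm,tcp[2]+.0135,tcp,h,f"{nm}{sys.argv[1]}.npz")
E
python3 meas.py 3 .4539 -.3449 .198 168.03
```

```text
top 370 z pct [0.1561 0.1699 0.2088 0.2129 0.2144]
 all x [-40.5 -39.7 -39.1  23.1  53.2  54.9  56.2]  y [-19.2 -17.3 -12.7  17.4  23.7  23.9  24.2]
 yel x [38.9 39.6 47.7 55.3 56.2]  y [-8.6 -7.7  6.7 12.3 12.8]
 bluetop x [-40.5 -39.6 -19.4  36.   37.3]  y [-19.2 -17.7  14.6  23.   23.2]
side 516 z pct [0.1539 0.1602 0.1825 0.2095 0.2135]
 all x [-42.6 -40.7 -40.1 -16.5  54.1  56.5  59. ]  y [-18.1 -12.4  -9.4  22.4  26.5  29.6  38.5]
 yel x [41.  43.7 52.6 57.7 59. ]  y [-0.7  3.4 11.7 14.8 15.2]
 bluetop x [-40.9 -40.5 -30.4  34.   38.9]  y [-18.1 -12.2  21.1  37.5  38.5]
```

```bash
python3 d.py 0.456 -0.3453 0.1 168.1
```

```text
t 8.1 tcp [ 0.4554 -0.3438  0.2006] head 168.21 z [-0.0028 -0.0024 -1.    ] F [ 0.3 -0.2 -2. ] gap 0.506 q [ 1.2   0.34 -0.77  1.63  0.25  1.27  1.75]
shift [-0.0011 -0.001   0.1006] turn [-0.17 -0.13  0.11]  dist 0.101
```

```bash
python3 -m handwheel '[-0.002,0,0.05,0,0,0,-0.3, -0.003,0,0.1,0,0,0,-0.3, -0.003,0,0.1,0,0,0,-0.3, -0.003,0,0.1,0,0,0,-0.3, -0.003,0,0.1,0,0,0,-0.3, -0.003,0,0.1,0,0,0,-0.3]'; python3 d.py 0.4577 -0.3446 0.1 168.1
python3 - <<'E'
from bench import *
from h import *
for n in("top","side"):
    f=grab_frame(n); 
    np.savez(f"{n}4.npz",**{k:v for k,v in f.items() if k in("img","range_z","K","dist_coeffs","pose")})
    im=cv2.resize(f["img"],None,fx=4,fy=4,interpolation=cv2.INTER_CUBIC)[:,:,::-1]
    c=im[4*150:4*270,4*340:4*440] if n=="top" else im[4*110:4*220,4*290:4*410]
    cv2.imwrite(f"pics/{n}4.png",c)
    s=state(); print(s["tcp_pos"])
E
```

```text
time_s: 8.7
tcp_pos: [0.4595, -0.3455, 0.1033]
eef_rot: [0.103, 0.995, -0.003, 0.0]
contact_force: [0.1, -0.3, -2.3]
finger_gap: 0.505
t 8.7 tcp [ 0.4595 -0.3455  0.1033] head 168.21 z [ 3.0e-04 -5.2e-03 -1.0e+00] F [ 0.1 -0.3 -2.3] gap 0.505 q [ 1.17  0.44 -0.74  1.73  0.33  1.1   1.69]
shift [0.0019 0.0005 0.0033] turn [-0.29  0.08  0.11]  dist 0.004
[ 0.45914622 -0.34540157  0.10281543]
[ 0.45884327 -0.34528851  0.10233546]
```

View pics/top4.png

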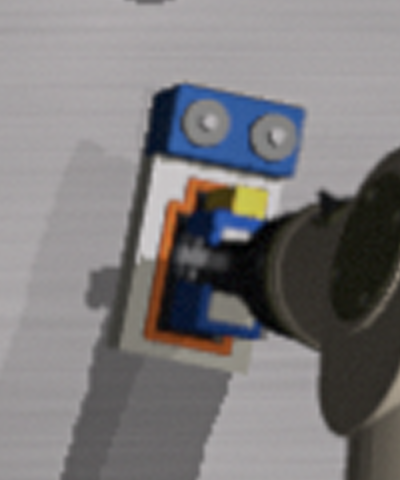

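View pics/side4.png

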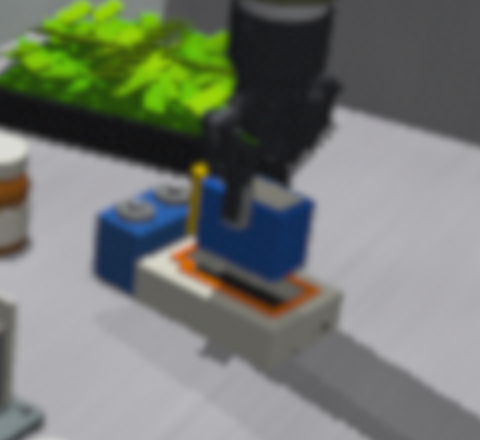

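```bash
python3 meas.py 4 .4590 -.3454 .1025 168.2; python3 d.py .4577 -.3446 .09 168.1
python3 - <<'E'
from h import *
# pocket in these frames: white rim/bead re-measure via pump & bead in local coordinates
for fl in("top4.npz","side4.npz","top0.npz","side0.npz"):
    f=dict(np.load(fl)); W,n=cloud(f); hsv=cv2.cvtColor(f["img"],cv2.COLOR_RGB2HSV).astype(int); H,S,V=hsv[...,0],hsv[...,1],hsv[...,2]
    a=np.radians(-11.9); ex=np.array([np.cos(a),np.sin(a)]); ey=np.array([-ex[1],ex[0]]); c=np.array([.4555,-.3438])
    Q=onplane(f,n,.0385)[...,:2]-c; L=np.stack([Q@ex,Q@ey],-1)
    o=(np.hypot(Q[...,0],Q[...,1])<.1)&(H>3)&(H<18)&(S>120)&(W[...,2]<.05)
    l=L[o]*1e3
    print(fl,"bead x",np.round(np.percentile(l[:,0],[0,1,2,98,99,100]),1),"y",np.round(np.percentile(l[:,1],[0,1,2,98,99,100]),1))
E
```

```text
top 422 z pct [0.057  0.0603 0.0939 0.1181 0.1203]
 all x [-40.4 -39.9 -39.   35.9  85.7  88.1  89.7]  y [-41.  -36.1 -30.4  12.7  33.8  40.2  45.6]
 yel x [39.3 39.9 47.9 55.1 55.9]  y [-8.5 -7.6  6.7 12.9 13.1]
 bluetop x [-40.  -39.5 -20.2  36.   37. ]  y [-20.9 -19.5  14.3  22.3  22.7]
side 510 z pct [0.0438 0.0572 0.0802 0.1106 0.1151]
 all x [-43.9 -42.7 -41.8  -3.9  82.2  85.8  87.9]  y [-17.5 -12.6  -9.6  20.4  36.5  43.5  48.2]
 yel x [43.8 45.4 51.  55.8 56.6]  y [-0.6  4.5 11.  14.4 14.7]
 bluetop x [-41.5 -41.  -24.6  37.5  39.4]  y [-11.4  -8.5  18.4  36.1  36.7]
t 8.8 tcp [ 0.4588 -0.3453  0.1023] head 168.2 z [-9.0e-04 -4.4e-03 -1.0e+00] F [ 0.1  0.4 -2.4] gap 0.503 q [ 1.17  0.44 -0.74  1.73  0.33  1.1   1.69]
shift [0.0013 0.0005 0.0123] turn [-0.26  0.    0.1 ]  dist 0.012
top4.npz bead x [-48.9 -48.8 -48.4  65.1  65.8  66.4] y [-30.9 -29.7 -28.4  30.7  30.8  31. ]
side4.npz bead x [-51.2 -50.7 -50.3  59.6  61.1  61.8] y [-27.  -26.8 -26.6  34.6  34.7  34.8]
top0.npz bead x [-48.8 -48.3 -47.8  65.   65.7  66.5] y [-31.4 -31.1 -30.9  30.3  30.5  30.9]
side0.npz bead x [-50.8 -50.3 -49.7  59.8  61.7  62. ] y [-26.9 -26.2 -25.6  32.5  32.5  32.6]
```

```bash
python3 -m handwheel '[0.002,0,0.004,-0.3,0,0.1,-0.3, 0.002,0,0.01,-0.3,0,0.1,-0.3, 0.002,0,0.013,-0.3,0,0.1,-0.3, 0.002,0,0.013,-0.3,0,0.1,-0.3, 0.002,0,0.013,-0.3,0,0.1,-0.3]'; python3 d.py 0.4567 -0.3447 0.08 168.1
```

```text
time_s: 9.3
tcp_pos: [0.4569, -0.3448, 0.0891]
eef_rot: [0.104, 0.995, 0.001, -0.0]
contact_force: [0.6, 0.5, -2.3]
finger_gap: 0.503
t 9.3 tcp [ 0.4569 -0.3448  0.0891] head 168.1 z [ 0.      0.0011 -1.    ] F [ 0.6  0.5 -2.3] gap 0.503 q [ 1.17  0.46 -0.73  1.74  0.34  1.08  1.68]
shift [0.0002 0.     0.0091] turn [ 0.06 -0.01  0.  ]  dist 0.009
```

Right on the target. I'll lower it slowly and watch the force.

```bash
python3 -m handwheel '[0,0,0.003,0,0,0,-0.3, 0,0,0.006,0,0,0,-0.3, 0,0,0.008,0,0,0,-0.3, 0,0,0.01,0,0,0,-0.3, 0,0,0.01,0,0,0,-0.3]'; python3 d.py 0.4567 -0.3447 0.07 168.1
```

```text
time_s: 9.8
tcp_pos: [0.4567, -0.3447, 0.0788]
eef_rot: [0.104, 0.995, 0.001, -0.0]
contact_force: [-1.1, 0.6, -2.4]
finger_gap: 0.508
t 9.8 tcp [ 0.4567 -0.3447  0.0788] head 168.1 z [-4.0e-04  1.5e-03 -1.0e+00] F [-1.1  0.6 -2.4] gap 0.508 q [ 1.16  0.47 -0.73  1.75  0.35  1.06  1.67]
shift [-0.     -0.0001  0.0088] turn [ 0.08 -0.04  0.  ]  dist 0.009
```

```bash
python3 -m handwheel '[0,0,0.003,0,0,0,-0.3, 0,0,0.006,0,0,0,-0.3, 0,0,0.009,0,0,0,-0.3, 0,0,0.011,0,0,0,-0.3, 0,0,0.012,0,0,0,-0.3, 0,0,0.012,0,0,0,-0.3]'; python3 d.py 0.4567 -0.3447 0.0665 168.1
```

```text
time_s: 10.4
tcp_pos: [0.4568, -0.3447, 0.0668]
eef_rot: [0.104, 0.995, 0.001, -0.0]
contact_force: [-0.4, 0.4, -2.6]
finger_gap: 0.509
t 10.4 tcp [ 0.4568 -0.3447  0.0668] head 168.11 z [-3.0e-04  1.4e-03 -1.0e+00] F [-0.4  0.4 -2.6] gap 0.509 q [ 1.15  0.48 -0.72  1.76  0.36  1.04  1.67]
shift [ 0.0001 -0.0001  0.0003] turn [ 0.08 -0.04  0.01]  dist 0.0
```

```bash
python3 -m handwheel '[0,0,0.001,0,0,0,-0.3, 0,0,0.002,0,0,0,-0.3, 0,0,0.003,0,0,0,-0.3, 0,0,0.003,0,0,0,-0.3]'; python3 d.py 0.4567 -0.3447 0.0665 168.1
```

```text
time_s: 10.8
tcp_pos: [0.4568, -0.3446, 0.0663]
eef_rot: [0.104, 0.995, 0.0, -0.001]
contact_force: [-13.4, 7.3, 27.3]
finger_gap: 0.509
t 10.8 tcp [ 0.4568 -0.3446  0.0663] head 168.1 z [-1.3e-03  1.0e-04 -1.0e+00] F [-13.4   7.3  27.3] gap 0.509 q [ 1.15  0.48 -0.72  1.76  0.37  1.04  1.66]
shift [ 0.0001 -0.0001 -0.0002] turn [-0.01 -0.08  0.  ]  dist 0.0
```

```bash
python3 -m handwheel '[0,0,0,0,0,0,-0.3, 0,0,0,0,0,0,0.6, 0,0,0,0,0,0,0.6, 0,0,0,0,0,0,0.6, 0,0,0,0,0,0,0.6, 0,0,-0.03,0,0,0,0.6, 0,0,-0.08,0,0,0,0.6, 0,0,-0.13,0,0,0,0.6, 0,0,-0.13,0,0,0,0.6]'; python3 d.py 0.55 -0.1 0.25 90
python3 - <<'E'
from bench import *
from h import *
for n in("top","side"):
    f=grab_frame(n); 
    np.savez(f"{n}5.npz",**{k:v for k,v in f.items() if k in("img","range_z","K","dist_coeffs","pose")})
    im=cv2.resize(f["img"],None,fx=4,fy=4,interpolation=cv2.INTER_CUBIC)[:,:,::-1]
    c=im[4*150:4*270,4*340:4*440] if n=="top" else im[4*110:4*220,4*290:4*410]
    cv2.imwrite(f"pics/{n}5.png",c)
    print([(x["at"],x["score"]) for x in pinpoint("cartridge_mid",f)],[(x["at"],x["score"]) for x in pinpoint("pocket",f)])
E
```

```text
time_s: 11.7
tcp_pos: [0.46, -0.3459, 0.2032]
eef_rot: [0.103, 0.995, -0.003, 0.004]
contact_force: [0.9, -0.0, -0.6]
finger_gap: 0.803
t 11.7 tcp [ 0.46   -0.3459  0.2032] head 168.12 z [ 0.0066 -0.0062 -1.    ] F [ 0.9 -0.  -0.6] gap 0.803 q [ 1.21  0.34 -0.78  1.62  0.25  1.27  1.75]
shift [-0.0378  0.2589 -0.0477] turn [7.000e-02 5.600e-01 7.812e+01]  dist 0.266
[([0.4549, -0.3453, 0.047], 0.96)] [([0.4578, -0.3484, 0.0195], 0.89)]
[([0.4528, -0.3388, 0.0526], 0.69)] [([0.456, -0.3427, 0.0162], 0.91)]
```

View pics/side5.png

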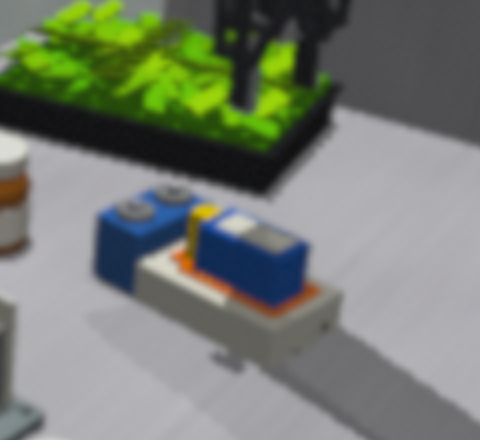

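View pics/top5.png

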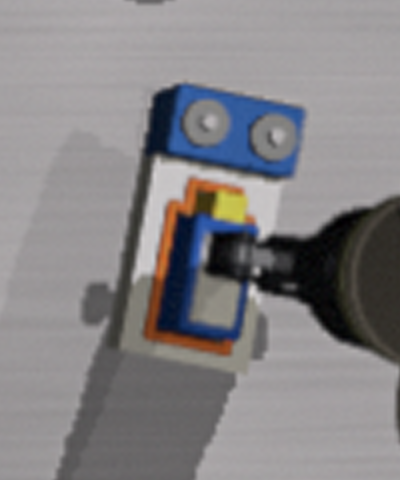

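The cartridge sits in the pocket with its rib in the slot, and the bead shows all the way round. I'll check the height and tilt of its top from the depth image, and measure the panel.

Run:
```python
from h import *
for nm in("top5.npz","side5.npz"):
    f=dict(np.load(nm)); W,n=cloud(f); hsv=cv2.cvtColor(f["img"],cv2.COLOR_RGB2HSV).astype(int);H,S=hsv[...,0],hsv[...,1]
    a=np.radians(-11.9); ex=np.array([np.cos(a),np.sin(a)]); ey=np.array([-ex[1],ex[0]]); c=np.array([.4555,-.3438])
    Q=W[...,:2]-c; L=np.stack([Q@ex,Q@ey],-1)
    m=(abs(L[...,0])<.036)&(abs(L[...,1])<.018)&(W[...,2]>.065)&(W[...,2]<.1)
    A=np.c_[L[m],np.ones(m.sum())]; k=np.linalg.lstsq(A,W[m][:,2],rcond=None)[0]; print(nm,m.sum(),"plane slopes,z0",np.round(k,4))
    mm=(abs(L[...,0])<.07)&(abs(L[...,1])<.035)&(W[...,2]>.07)&(W[...,2]<.09)
    r=cv2.minAreaRect((W[mm][:,:2]*1000).astype(np.float32)); print(r)
    # panel
    P=(W[...,2]>.088)&(W[...,2]<.105)&(np.hypot(W[...,0]-.592,W[...,1]+.021)<.14)&(S<50)
    r=cv2.minAreaRect((W[P][:,:2]*1000).astype(np.float32)); print("barriers",P.sum(),r)
    o=(H>3)&(H<18)&(S>150)&(np.hypot(W[...,0]-.592,W[...,1]+.021)<.14)&(W[...,2]>.085)
    k,lab=cv2.connectedComponents(o.astype(np.uint8))
    for i in range(1,k):
        q=W[lab==i]; 
        if len(q)>5: t=q[q[:,2]>q[:,2].max()-.006]; print("grip",len(q),np.round(t.mean(0),4),np.round(q[:,2].max(),4), "x",np.round([q[:,0].min(),q[:,0].max()],4),"y",np.round([q[:,1].min(),q[:,1].max()],4))
```

```text
top5.npz 228 plane slopes,z0 [-0.01   -0.0133  0.0804]
((464.4021301269531, -345.9422912597656), (43.62950897216797, 95.75662231445312), 77.72543334960938)
barriers 295 ((590.81103515625, -20.319786071777344), (202.42079162597656, 109.29420471191406), 84.94464111328125)
grip 93 [0.4724 0.0187 1.1691] 1.1691 x [0.4724 0.6271] y [-0.034   0.0187]
grip 56 [0.6027 0.0439 0.1273] 0.1306 x [0.5946 0.6074] y [0.0334 0.0542]
grip 81 [0.4724 0.0187 1.1691] 1.1691 x [0.4724 0.574 ] y [-0.0944  0.0187]
side5.npz 131 plane slopes,z0 [ 0.0002 -0.042   0.0781]
((463.4762878417969, -345.58355712890625), (48.951873779296875, 99.27532958984375), 78.39661407470703)
barriers 429 ((592.2717895507812, -20.874412536621094), (206.63795471191406, 110.5526351928711), 84.61183166503906)
grip 50 [ 0.5537 -0.0802  0.1171] 0.12 x [0.5483 0.5731] y [-0.1149 -0.0695]
grip 78 [ 0.619  -0.0209  0.1157] 0.119 x [0.6042 0.6274] y [-0.054  -0.0106]
grip 89 [0.6025 0.0474 0.126 ] 0.1289 x [0.5962 0.6071] y [0.0343 0.0585]
```

Seated: its top is at z 0.080 and flat. Next is the tripped lever. I'll close the fingers and go to the ON side of that lever.

```bash
python3 d.py .6365 .0414 .2 174.6
```

```text
t 12.0 tcp [ 0.4564 -0.3443  0.1949] head 168.11 z [-0.003   0.0018 -1.    ] F [0.7 0.4 0.5] gap 0.799 q [ 1.2   0.35 -0.78  1.63  0.25  1.27  1.75]
shift [-0.0968  0.4146 -0.005 ] turn [ 0.07 -0.19 -6.49]  dist 0.426
```

```bash
python3 -m handwheel '[-0.03,0.1,-0.03,0,0,-2,-1, -0.097,0.415,-0.03,0,-0.2,-6.5,-1, -0.097,0.415,-0.03,0,-0.2,-6.5,-1, -0.097,0.415,-0.03,0,-0.2,-6.5,-1, -0.097,0.415,-0.03,0,-0.2,-6.5,-1, -0.097,0.415,-0.03,0,-0.2,-6.5,-1, -0.097,0.415,-0.03,0,-0.2,-6.5,-1, -0.097,0.415,-0.03,0,-0.2,-6.5,-1, -0.097,0.415,-0.005,0,-0.2,-6.5,-1, -0.097,0.415,-0.005,0,-0.2,-6.5,-1, -0.097,0.415,-0.005,0,-0.2,-6.5,-1, -0.097,0.415,-0.005,0,-0.2,-6.5,-1, -0.097,0.415,-0.005,0,-0.2,-6.5,-1]' 40; python3 d.py .6365 .0414 .104 174.6
python3 - <<'E'
from bench import *
from h import *
for n in("top","side"):
    f=grab_frame(n)
    im=cv2.resize(f["img"],None,fx=4,fy=4,interpolation=cv2.INTER_CUBIC)[:,:,::-1]
    c=im[4*110:4*230,4*200:4*350] if n=="top" else im[4*110:4*250,4*190:4*330]
    cv2.imwrite(f"pics/{n}6.png",c)
E
```

```text
time_s: 13.3
tcp_pos: [0.637, 0.04, 0.2005]
eef_rot: [0.048, 0.999, 0.0, 0.001]
contact_force: [0.3, 0.3, 0.4]
finger_gap: 0.002
t 13.3 tcp [0.637  0.04   0.2005] head 174.47 z [ 1.1e-03  5.0e-04 -1.0e+00] F [0.3 0.3 0.4] gap 0.002 q [ 0.5   0.53 -0.89  1.44  0.41  1.36  1.07]
shift [0.0007 0.0013 0.0965] turn [ 0.03  0.06 -0.13]  dist 0.096
```

View pics/side6.png

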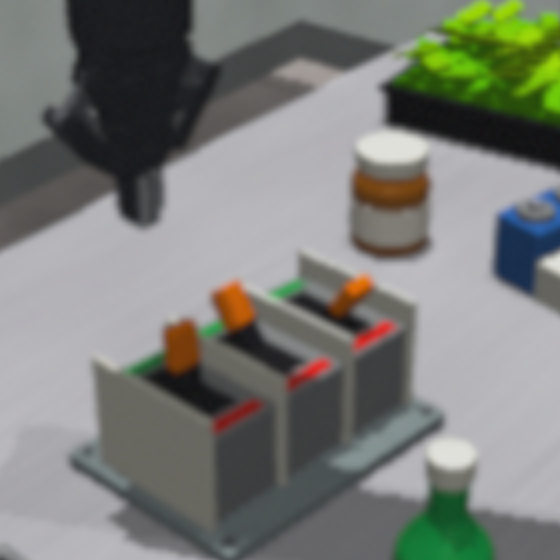

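View pics/top6.png

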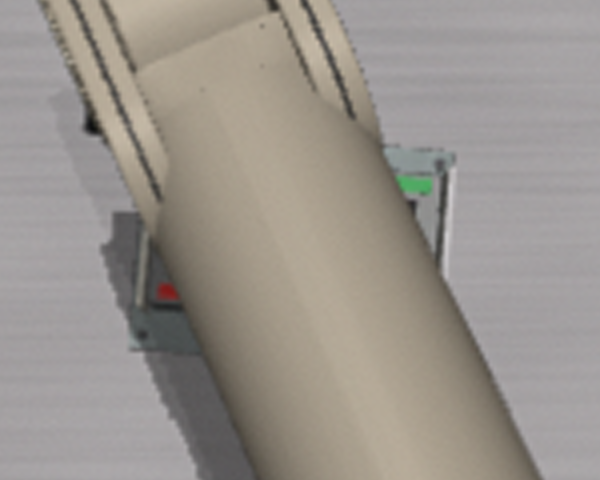

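The closed fingers hang clear on the green side of the tripped lane. The gripper's knuckles are wide, but well above the barriers. I'll go down with the fingertips at about 97 mm.

```bash
python3 -m handwheel '[0.001,0.001,0.04,0,0,0,-1, 0.001,0.001,0.07,0,0,0,-1, 0.001,0.001,0.092,0,0,0,-1, 0.001,0.001,0.092,0,0,0,-1, 0.001,0.001,0.092,0,0,0,-1]'; python3 d.py .6117 .0438 .107 174.6 .5987 .045 .107 174.6;  python3 - <<'E'
from bench import *
from h import *
for n in("side",):
    f=grab_frame(n)
    im=cv2.resize(f["img"],None,fx=4,fy=4,interpolation=cv2.INTER_CUBIC)[:,:,::-1]
    cv2.imwrite(f"pics/{n}7.png",im[4*110:4*250,4*190:4*330])
E
```

```text
time_s: 13.9
tcp_pos: [0.6364, 0.0412, 0.1094]
eef_rot: [0.048, 0.999, 0.0, 0.001]
contact_force: [0.8, 0.9, 0.3]
finger_gap: 0.001
t 13.9 tcp [0.6364 0.0412 0.1094] head 174.46 z [ 1.7e-03  8.0e-04 -1.0e+00] F [0.8 0.9 0.3] gap 0.001 q [ 0.48  0.61 -0.85  1.54  0.48  1.21  1.02]
shift [0.0249 0.0002 0.0024] turn [ 0.05  0.09 -0.14]  dist 0.025
shift [0.0379 0.0001 0.0024] turn [ 0.05  0.09 -0.14]  dist 0.038
```

View pics/side7.png

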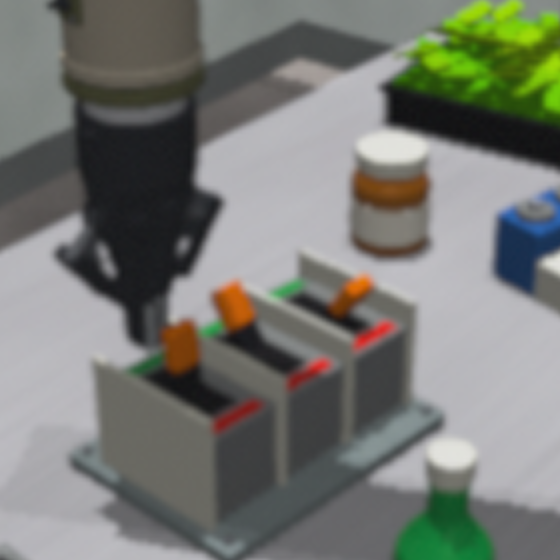

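```bash
python3 -m handwheel '[0.008,0,0.001,0,0,0,-1, 0.016,0,0.001,0,0,0,-1, 0.022,0,0.001,0,0,0,-1, 0.028,0,0.001,0,0,0,-1, 0.033,0,0.001,0,0,0,-1, 0.036,0,0.001,0,0,0,-1]'; python3 d.py .5987 .045 .108 174.6
```

```text
time_s: 14.55
tcp_pos: [0.601, 0.045, 0.1096]
eef_rot: [0.048, 0.999, 0.001, 0.002]
contact_force: [3.6, 1.1, 1.3]
finger_gap: 0.001
t 14.55 tcp [0.601  0.045  0.1096] head 174.47 z [ 4.3e-03  8.0e-04 -1.0e+00] F [3.6 1.1 1.3] gap 0.001 q [ 0.52  0.54 -0.88  1.64  0.45  1.17  1.01]
shift [ 0.0023 -0.0003  0.0016] turn [ 0.07  0.24 -0.13]  dist 0.003
```

Contact shows the expected 3 N or so. I'll carry on to the stop.

```bash
python3 -m handwheel '[0.003,0,0.001,0,0,0,-1, 0.005,0,0.001,0,0,0,-1, 0.007,0,0.001,0,0,0,-1, 0.007,0,0.001,0,0,0,-1]'; python3 d.py .5987 .045 .108 174.6;  python3 - <<'E'
from bench import *
from h import *
for n in("side",):
    f=grab_frame(n)
    im=cv2.resize(f["img"],None,fx=4,fy=4,interpolation=cv2.INTER_CUBIC)[:,:,::-1]
    cv2.imwrite(f"pics/{n}8.png",im[4*110:4*250,4*190:4*330])
E
```

```text
time_s: 14.95
tcp_pos: [0.5943, 0.0455, 0.1085]
eef_rot: [0.048, 0.999, 0.001, 0.002]
contact_force: [5.8, 0.3, 0.5]
finger_gap: 0.001
t 14.95 tcp [0.5943 0.0455 0.1085] head 174.46 z [ 4.9e-03  8.0e-04 -1.0e+00] F [5.8 0.3 0.5] gap 0.001 q [ 0.53  0.53 -0.88  1.66  0.44  1.16  1.01]
shift [-0.0045 -0.0001  0.0005] turn [ 0.07  0.28 -0.14]  dist 0.004
```

View pics/side8.png

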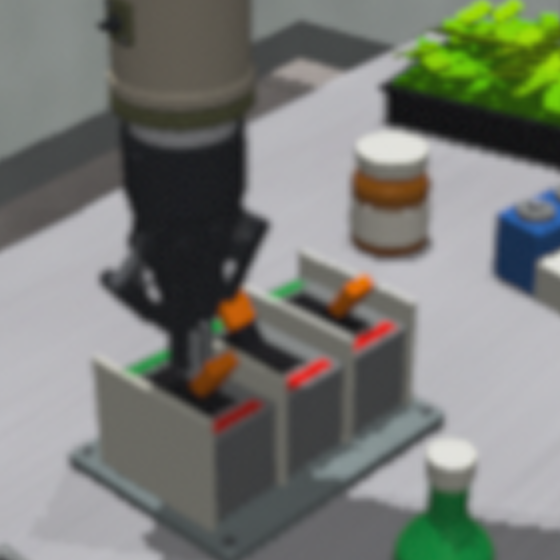

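```bash
python3 -m handwheel '[0.002,0,0,0,0,0,-1, 0.004,0,0,0,0,0,-1, 0.004,0,0,0,0,0,-1]'; python3 d.py .5987 .045 .108 174.6
```

```text
time_s: 15.3
tcp_pos: [0.593, 0.0454, 0.1096]
eef_rot: [0.049, 0.999, 0.001, 0.005]
contact_force: [14.8, 0.1, -0.3]
finger_gap: 0.002
t 15.3 tcp [0.593  0.0454 0.1096] head 174.4 z [ 0.011   0.0013 -0.9999] F [14.8  0.1 -0.3] gap 0.002 q [ 0.54  0.52 -0.88  1.67  0.44  1.15  1.01]
shift [-0.0057  0.0001  0.0016] turn [ 0.13  0.62 -0.2 ]  dist 0.006
```

```bash
python3 -m handwheel '[0.003,0,0,0,0,0,-1, 0.003,0,0,0,0,0,-1, 0.003,0,0,0,0,0,-1]'; python3 d.py; python3 -m handwheel '[-0.015,0,0,0,0,0,-1, -0.015,0,-0.03,0,0,0,-1, -0.015,0,-0.07,0,0,0,-1, -0.015,0,-0.09,0,0,0,-1, 0.01,0,-0.09,0,0,0,-1, 0.045,0,-0.09,0,0,0,-1, 0.045,0,-0.09,0,0,0,-1]';  python3 d.py .5529 .0493 .108 174.6
python3 - <<'E'
from bench import *
from h import *
for n in("side","top"):
    f=grab_frame(n)
    print(n,[(x["at"],x["score"]) for x in pinpoint("tip_tripped",f)])
    im=cv2.resize(f["img"],None,fx=4,fy=4,interpolation=cv2.INTER_CUBIC)[:,:,::-1]
    if n=="side": cv2.imwrite(f"pics/{n}9.png",im[4*110:4*250,4*190:4*330])
    W,_=cloud(f); hsv=cv2.cvtColor(f["img"],cv2.COLOR_RGB2HSV).astype(int);H,S=hsv[...,0],hsv[...,1]
    o=(H>3)&(H<18)&(S>150)&(np.hypot(W[...,0]-.592,W[...,1]+.021)<.14)&(W[...,2]>.085)
    k,lab=cv2.connectedComponents(o.astype(np.uint8))
    for i in range(1,k):
        q=W[lab==i]
        if len(q)>5: t=q[q[:,2]>q[:,2].max()-.006]; print("grip",len(q),np.round(t.mean(0),4),np.round(q[:,2].max(),4))
E
```

```text
time_s: 15.6
tcp_pos: [0.5924, 0.0453, 0.1105]
eef_rot: [0.049, 0.999, 0.001, 0.008]
contact_force: [13.6, -0.4, -0.2]
finger_gap: 0.004
t 15.6 tcp [0.5924 0.0453 0.1105] head 174.34 z [ 0.0163  0.0018 -0.9999] F [13.6 -0.4 -0.2] gap 0.004 q [ 0.54  0.52 -0.89  1.68  0.44  1.14  1.01]
time_s: 16.3
tcp_pos: [0.5418, 0.0505, 0.1986]
eef_rot: [0.048, 0.999, 0.0, 0.006]
contact_force: [0.5, 0.1, 0.2]
finger_gap: 0.002
t 16.3 tcp [0.5418 0.0505 0.1986] head 174.48 z [ 1.160e-02 -4.000e-04 -9.999e-01] F [0.5 0.1 0.2] gap 0.002 q [ 0.66  0.32 -0.98  1.71  0.28  1.25  1.09]
shift [-0.0101 -0.0002  0.0907] turn [ 0.04  0.67 -0.12]  dist 0.091
side [([0.563, 0.0479, 0.1151], 0.62), ([0.4552, -0.3456, 0.0203], 0.3)]
grip 50 [ 0.5543 -0.0797  0.1174] 0.1204
grip 80 [ 0.6185 -0.0208  0.1159] 0.1189
grip 62 [0.5663 0.0512 0.1169] 0.1209
top []
grip 85 [ 0.6205 -0.022   0.1191] 0.1222
grip 80 [ 0.5549 -0.0829  0.1194] 0.1231
```

View pics/side9.png

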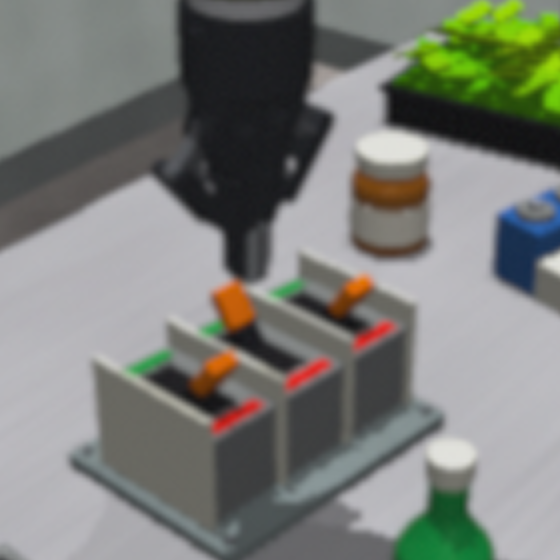

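The lever now leans parallel to the off lever. Its tip is at x 0.566, and I expect 0.567 from the off lever plus the panel yaw. So it is fully off. Now to throw it on.

```bash
python3 d.py .535 .051 .108 174.6; python3 -m handwheel '[0.006,0,0.03,0,0.6,0,-1, 0.006,0,0.06,0,0.6,0,-1, 0.006,0,0.09,0,0.6,0,-1, 0.006,0,0.09,0,0.6,0,-1, 0.006,0,0.09,0,0.6,0,-1]'; python3 d.py .5967 .0452 .108 174.6
```

```text
t 16.5 tcp [0.5464 0.0492 0.1995] head 174.31 z [ 0.0157  0.0018 -0.9999] F [0.8 0.9 0. ] gap -0.002 q [ 0.65  0.32 -0.98  1.7   0.28  1.25  1.09]
shift [0.0129 0.0004 0.0913] turn [ 0.19  0.88 -0.29]  dist 0.092
time_s: 17.0
tcp_pos: [0.5421, 0.0503, 0.1098]
eef_rot: [0.05, 0.999, 0.002, 0.002]
contact_force: [0.3, 0.8, 0.7]
finger_gap: -0.003
t 17.0 tcp [0.5421 0.0503 0.1098] head 174.32 z [ 0.0042  0.0039 -1.    ] F [0.3 0.8 0.7] gap -0.003 q [ 0.6   0.42 -0.93  1.8   0.37  1.11  1.02]
shift [-0.0548  0.0003  0.002 ] turn [ 0.25  0.22 -0.28]  dist 0.055
```

```bash
python3 -m handwheel '[-0.01,0,0,0,0,0,-1, -0.02,0,0,0,0,0,-1, -0.03,0,0,0,0,0,-1, -0.04,0,0,0,0,0,-1, -0.048,0,0,0,0,0,-1, -0.052,0,0,0,0,0,-1, -0.055,0,0,0,0,0,-1, -0.055,0,0,0,0,0,-1]'; python3 d.py .5997 .0452 .108 174.6
```

```text
time_s: 17.8
tcp_pos: [0.5971, 0.0449, 0.1098]
eef_rot: [0.049, 0.999, 0.002, 0.002]
contact_force: [-0.9, 1.2, 0.0]
finger_gap: 0.0
t 17.8 tcp [0.5971 0.0449 0.1098] head 174.33 z [ 0.0043  0.0042 -1.    ] F [-0.9  1.2  0. ] gap 0.0 q [ 0.53  0.53 -0.88  1.65  0.44  1.16  1.02]
shift [-0.0026  0.0005  0.0018] turn [ 0.27  0.22 -0.27]  dist 0.003
```

```bash
python3 -m handwheel '[-0.002,0,0,0,0,0,-1, -0.004,0,0,0,0,0,-1, -0.006,0,0,0,0,0,-1, -0.006,0,0,0,0,0,-1]'; python3 d.py
python3 - <<'E'
from bench import *
from h import *
f=grab_frame("side")
im=cv2.resize(f["img"],None,fx=4,fy=4,interpolation=cv2.INTER_CUBIC)[:,:,::-1]
cv2.imwrite("pics/side10.png",im[4*110:4*250,4*190:4*330])
E
```

```text
time_s: 18.2
tcp_pos: [0.6032, 0.0441, 0.1097]
eef_rot: [0.05, 0.999, 0.002, 0.002]
contact_force: [-2.8, -0.3, 0.5]
finger_gap: -0.003
t 18.2 tcp [0.6032 0.0441 0.1097] head 174.32 z [ 0.0042  0.0041 -1.    ] F [-2.8 -0.3  0.5] gap -0.003 q [ 0.52  0.55 -0.87  1.64  0.44  1.17  1.02]
```

View pics/side10.png

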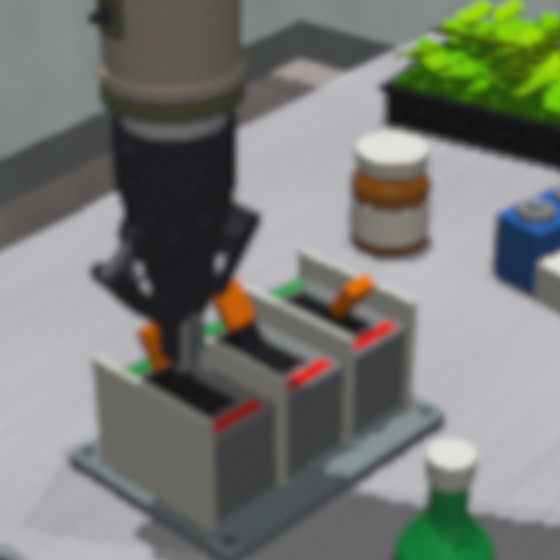

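```bash
python3 -m handwheel '[-0.002,0,0,0,0,0,-1, -0.004,0,0,0,0,0,-1, -0.004,0,0,0,0,0,-1, -0.004,0,0,0,0,0,-1]'; python3 d.py
```

```text
time_s: 18.65
tcp_pos: [0.6042, 0.0441, 0.1094]
eef_rot: [0.049, 0.999, 0.001, -0.001]
contact_force: [-18.9, -0.8, 9.0]
finger_gap: -0.001
t 18.65 tcp [0.6042 0.0441 0.1094] head 174.36 z [-0.0021  0.003  -1.    ] F [-18.9  -0.8   9. ] gap -0.001 q [ 0.52  0.55 -0.87  1.63  0.45  1.17  1.02]
```

At the stop, with 19 N. I'll back off, rise and check everything.

```bash
python3 -m handwheel '[0.018,0,0,0,0,0,-1, 0.018,0,-0.04,0,0,0,-1, 0.018,0,-0.09,0,0,0,-1, 0.018,0,-0.13,0,0,0,-1, 0.018,0.05,-0.15,0,0,0,-1, 0.018,0.1,-0.15,0,0,0,-1, 0.018,0.15,-0.15,0,0,0,-1, 0.018,0.2,-0.15,0,0,0,-1, 0.018,0.2,-0.15,0,0,0,-1, 0.018,0.2,-0.15,0,0,0,-1]'; python3 d.py
python3 - <<'E'
from bench import *
from h import *
for n in("side","top"):
    f=grab_frame(n)
    np.savez(f"{n}11.npz",**{k:v for k,v in f.items() if k in("img","range_z","K","dist_coeffs","pose")})
    cv2.imwrite(f"pics/{n}11.png",f["img"][:,:,::-1])
    im=cv2.resize(f["img"],None,fx=4,fy=4,interpolation=cv2.INTER_CUBIC)[:,:,::-1]
    if n=="side": cv2.imwrite(f"pics/{n}11z.png",im[4*110:4*250,4*190:4*330])
    W,_=cloud(f); hsv=cv2.cvtColor(f["img"],cv2.COLOR_RGB2HSV).astype(int);H,S=hsv[...,0],hsv[...,1]
    o=(H>3)&(H<18)&(S>150)&(np.hypot(W[...,0]-.592,W[...,1]+.021)<.14)&(W[...,2]>.085)
    k,lab=cv2.connectedComponents(o.astype(np.uint8))
    for i in range(1,k):
        q=W[lab==i]
        if len(q)>5: t=q[q[:,2]>q[:,2].max()-.006]; print("grip",len(q),np.round(t.mean(0),4),np.round(q[:,2].max(),4))
    for t in["cartridge_mid","pocket","nutrient_bottle_mid","jar_mid","cup_mid","dropper_mid"]:
        print(n,t,[(np.round(x["at"],4).tolist(),round(x["score"],2)) for x in pinpoint(t,f)[:1]])
E
```

```text
time_s: 19.65
tcp_pos: [0.6061, 0.2469, 0.2602]
eef_rot: [0.047, 0.999, 0.002, -0.001]
contact_force: [0.4, -0.0, -0.6]
finger_gap: -0.0
t 19.65 tcp [0.6061 0.2469 0.2602] head 174.56 z [-0.0011  0.0043 -1.    ] F [ 0.4 -0.  -0.6] gap -0.0 q [ 0.17  0.55 -0.94  1.31  0.43  1.49  0.75]
grip 48 [ 0.5545 -0.078   0.1173] 0.1202
grip 76 [ 0.6188 -0.0204  0.1148] 0.1186
grip 89 [0.6257 0.0457 0.1159] 0.1193
side cartridge_mid [([0.4547, -0.3429, 0.0498], 0.63)]
side pocket [([0.4539, -0.3425, 0.0164], 0.57)]
side nutrient_bottle_mid [([0.3618, 0.0976, 0.081], 0.72)]
side jar_mid [([0.6916, -0.3254, 0.041], 0.77)]
side cup_mid [([0.7259, 0.2762, 0.0404], 0.82)]
side dropper_mid [([0.405, 0.4377, 0.0358], 0.66)]
grip 85 [0.6267 0.0421 0.1181] 0.1216
grip 94 [0.4724 0.0187 1.1691] 1.1691
grip 80 [ 0.5544 -0.083   0.1196] 0.1235
top cartridge_mid [([0.4566, -0.3427, 0.0461], 0.74)]
top pocket [([0.4573, -0.3422, 0.0208], 0.6)]
top nutrient_bottle_mid []
top jar_mid [([0.6904, -0.3241, 0.0464], 0.57)]
top cup_mid [([0.7272, 0.2799, 0.0392], 0.65)]
top dropper_mid [([0.4055, 0.437, 0.0376], 0.62)]
```

View pics/side11z.png

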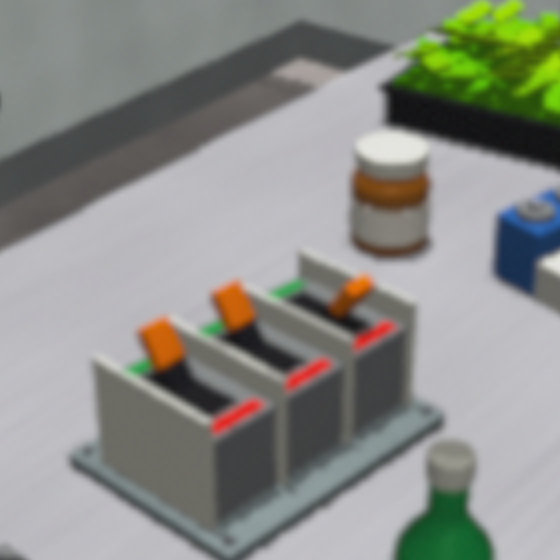

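View pics/top11.png

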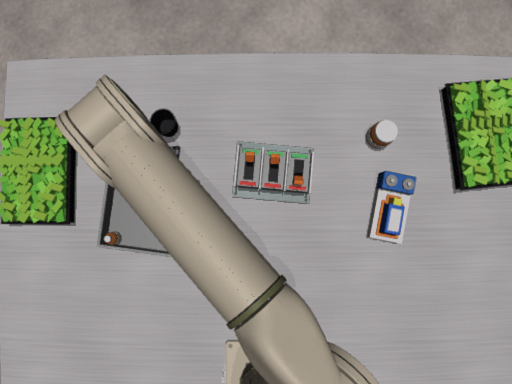

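Run:
```python
from h import *
for nm in("top11.npz","side11.npz"):
    f=dict(np.load(nm)); W,n=cloud(f)
    a=np.radians(-11.9); ex=np.array([np.cos(a),np.sin(a)]); ey=np.array([-ex[1],ex[0]]); c=np.array([.4555,-.3438])
    Q=W[...,:2]-c; L=np.stack([Q@ex,Q@ey],-1)
    m=(abs(L[...,0])<.036)&(abs(L[...,1])<.016)&(W[...,2]>.074)&(W[...,2]<.09)
    k=np.linalg.lstsq(np.c_[L[m],np.ones(m.sum())],W[m][:,2],rcond=None)[0]
    mm=(abs(L[...,0])<.07)&(abs(L[...,1])<.035)&(W[...,2]>.074)&(W[...,2]<.09)
    print(nm,m.sum(),np.round(k,4),cv2.minAreaRect((W[mm][:,:2]*1000).astype(np.float32)))
from bench import *
job_done(); print(state()["time_s"])
```

```text
top11.npz 313 [-0.0023 -0.0224  0.0809] ((464.52423095703125, -346.07318115234375), (44.3962516784668, 95.81570434570312), 78.654052734375)
side11.npz 108 [-0.0041  0.0057  0.0784] ((464.94061279296875, -344.3217468261719), (47.39094161987305, 98.779541015625), 78.3875961303711)
the job is handed in; nothing more can be done
the job is handed in; nothing more can be done
```

I seated the blue cartridge in the dosing unit's pocket and let go of it. Then I pushed the tripped lever fully off and threw it fully on, and handed the job in at about 20 s of the 61 s allowed.

Last checks:
- **Cartridge:** its top measures 78–81 mm above the table, against 80 mm nominal. It is level within the depth noise: the fitted top slopes were up to 0.022 rad. Measured yaw is about 0.5–0.8° off the pocket's, and its centre matches the pocket within the 1–2 mm the cameras resolve. On the way down it met the floor at the expected height.
- **Tripped lever, off:** it reached its stop with about 15 N, parallel to the off lever.
- **Tripped lever, on:** it reached its stop with 19 N, and its tip was within 1 mm of what the on lever and the panel's yaw predict.
- **Other two levers:** their tips show no movement beyond about 1 mm.
- **Bottles, jar and cup:** the networks put them within a few mm of where they started. The nutrient bottle was checked only from the side camera, because the arm hid it from the top one.
- **Robot:** clear of everything when I handed in.

Disagreements: the side camera's lateral readings near the pocket were 3–4 mm off the top camera's, so I aligned the cartridge by the top camera and the arm's own pose. One earlier side-camera slope fit, before the lever work, read 0.042 rad; it had included side-face pixels.

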